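# Fold down the ratcheting neck rest

### The arm

A 6-joint arm with a two-finger parallel gripper is mounted at the origin on the work surface. World frame = base frame: x ahead of the robot, y to its left, z up, the work surface at z = 0. Lengths are in m, angles in rad, forces in N, time in s.
With the tool pointing down it reaches from about 0.275 to 0.725 m from the base axis. Payload 15.9 kg.
Tool frame: the origin (TCP) lies on the centre line of the jaws, within the pads' length; the fingertips stand 19 mm ahead of it and the grasp point (between the pads) is the TCP; z points along the fingers, y is the line along which they close (so a half turn about z gives the same grasp; the last joint's range is limited). The gripper opens to 85 mm and grips with 20 to 120 N. Pads are 22 mm wide; open, the fingers measure 114 mm over their backs; the gripper's body (76 mm by 85 mm) begins 54 mm behind the grasp point. The pads swing forward as they close: fully open they stand 13 mm farther back than shut.
Start: joints at [1.249, 0.213, -0.034, 1.323, 0, 1.571], TCP at [0.158, 0.474, 0.213] pointing down, gripper open.
Joint ranges: [-2.98, 2.98], [-0.74, 1.72], [-1.14, 1.35], [-2.1, 2.04], [-1.57, 1.44], [-3.14, 3.14]. Speed limits (rad/s): [1.89, 1.89, 2.39, 2.57, 3.14, 3.14].

### API

Orientations are given as a rotation vector (axis times angle).
In Python, from station import arm gives the robot as it stands. The module is installed in compiled form; this text tells all that it offers.
- The arm moves only by the tool servo_tool, never from a script. Its argument "increments" is one flat list of numbers, 7 for each row, row after row: the turn, a rotation vector about the tool's x, y, z in units of 8 degrees (1.0 is 8 degrees), then the shift along the tool's x, y, z in units of 25 mm (1.0 is 25 mm), then the finger opening in mm, from 0 to 85.4. A call has 1 to 20 rows; each row shifts and turns the commanded pose from where the row before left it, along the tool's axes as they then stand; what a row does not reach is not made up. A row lasts 1/10 s, in which the tool goes at most 50 mm and 8.59 degrees, less where a joint would pass 70% of its speed; a pose out of reach is approached as far as the arm can. A call is refused whole if a number of a shift passes 1 or a number of a turn 1, either way. A call with a gripper value outside its range is refused whole. The fingers move at their own pace and stop on an object; "newtons" is the grip in N (left out, the last holds). Time passes only in rows, so rows that do not move let the fingers close. It gives the time, the measured TCP pose, the force, the opening and the grip force at its end, in the units of the state.
- arm.sense(): the state, without advancing time (a new reading comes with each control period).
- arm.read_camera(name): name is "side" or "top"; returns the picture (420x560x3 uint8, blue, green, red); there is no depth.
- arm.get_calibration(name): a dict with "fov_y" (degrees; the focal length in pixels is half the picture's height over the tangent of half this angle, whatever the lens; pixels are square), "cx", "cy" (the principal point, pixels), "dist_coeffs" ([k1, k2, p1, p2, k3] as OpenCV has them; the pictures are not rectified), "rvec" (rotation vector, rad) and "tvec" (3), from world to camera coordinates, as OpenCV has them. Camera axes: x right, y down, z forward; pixel columns grow to the right and rows downward; lengths in m; the calibration is good to about 2 mm. A picture is of the moment at which its call begins. get_calibration takes no time and is no camera call.
- arm.close_job(): hands the job in; it is judged then, once.
Trained networks look in the newest picture that a camera, given by its name, has taken for a name from the list of things; names that differ only in an ending like _2 or _b are one class to them, and where a whole thing is asked for, a point or a joint stands for the part that bears it (a point fixed in the world has none). Each returns a list of dicts, best first, with "confidence" (0 to 1); they miss things now and then, are a little off and sometimes report something else, mostly with a low value. They report only what shows in the picture. A call takes as long as a camera call.
- arm.look_for(camera, target): "position" ([row, column] in pixels, amid what is visible of it).
The state is a dict: "time_s": time; "joint_pos": joint angles; "qd": joint speeds; "effort": joint torques, N m; "ee_pos": TCP position; "tcp_rot": TCP orientation; "wrist_force": force on the tool from outside, world axes, zero at the start; "ft_torque": the same for the moment, N m; "width": finger opening in m; "gripper_force": force on a finger pad.
Only numpy, scipy, OpenCV 4.12 (cv2) and the standard library are available. Lean on these libraries where they do the work, as an engineer would, in place of code of your own. Each camera call takes 0.05 s, during which the arm holds its last target. There are 200 camera calls.

### The job

The guitar neck rest on the bench is locked up by its ratchet. Press down the red thumb pad of the pawl as far as it goes, so that the pawl stands free of the teeth, then push the cork-lined cradle down past the teeth until the arm lies fully down on its stop, and leave it there with the pawl still free. Only press and push with the fingertips: do not raise the arm, and leave everything else on the bench where it is.

Things in the scene. Friction and masses are not known exactly. Their poses are not given: they have to be found in the camera images.
- stand: The neck rest: a green base plate 310 x 100 x 12 mm screwed to the bench, steel cheeks, a toothed ratchet wheel, a red pawl and a hinged arm with a cradle. Origin: on the bench, straight under the arm's pivot. Its x axis runs level from the pivot towards the cradle end; the pawl's thumb pad is at the opposite (-x) end; y runs across, z up. The plate spans x -150 to +160 mm. The steel cheeks round the pivot reach 88 mm high, those under the pawl (x -98 to -72) 132 mm.
- pivot (a point): Point on the arm's hinge axis, 70 mm above the bench, straight over the stand's origin. The axis is level, along the stand's y. The dark ratchet wheel (64 mm radius over the teeth) turns about it with the arm.
- neckarm (a joint): Angle of the arm above level, rad: starts about 0.64 to 0.80 (raised); 0 is fully down on the rubber stop (end of travel, rigid). Above 0 it is stiff with friction and stays where it is left: with the pawl free about 2 to 6 N on the cradle pushes it down. While the pawl is engaged it is locked but for some play (up to 0.17 rad).
- cradle_pad (a point): Centre of the upper face of the cork-lined cradle floor at the free end of the arm: the place to push. It is 200 mm from the pivot along the arm and 19 mm above the pivot line, square to the arm, and turns with the arm (about 210 mm above the bench when raised, 89 mm when down). The cork is 52 mm along the arm and 86 mm across, between two wooden lips 22 mm high. The cradle is 110 mm wide overall.
- pawl (a joint): Angle of the red pawl, rad: 0 is engaged in the teeth, 0.32 is pressed right down (end of travel); its nose clears the teeth from about 0.12. No spring: it is stiff and stays where it is put. About 6 N on the thumb pad moves it.
- pawl_pad (a point): Centre of the upper face of the red ribbed thumb pad, 34 mm along the stand x by 40 mm across, at stand x -135 mm and 150 mm above the bench when engaged; pressed fully it sinks about 15 mm, turning about the pawl's hinge, which lies at stand x -85 mm, 122 mm above the bench.
- glue_bottle: white round glue bottle with orange cap, 52 mm across, 140 tall, standing beside the neck rest. To be left alone. Origin: centre of its underside.
- chisel: chisel with dark wooden handle, 230 mm long, 26 tall, lying beside the neck rest. To be left alone. Origin: under the front end of its handle, at bench level.
- spool_clamp: small pale wooden spool-shaped clamp, 48 mm across, 96 tall, standing beside the cradle end of the rest. To be left alone. Origin: centre of its underside.
- mug: blue ceramic mug, 80 mm across, 95 tall. To be left alone. Origin: centre of its underside.
- jar: amber glass jar with steel lid, 68 mm across, 85 tall. To be left alone. Origin: centre of its underside.
- peg_pot: terracotta pot, 68 mm across, 60 tall. To be left alone. Origin: centre of its underside.
- brace_blank: pale wooden strip 220 x 22 x 16 mm lying at the far side. To be left alone. Origin: centre of its underside.

How it is judged:
By the outcome, as a careful person would: the job done as asked, in the order asked, and still so for the second after the job is handed in, with the robot touching nothing.
It also fails if it takes over 45 s, if anything falls off the work surface, if the arm or the gripper's body presses on something with over 40 N, if the wrist force passes 120 N, or if a joint passes its speed limit or range.

## Working session

There is one attempt and no reset: what is moved stays moved. The work goes in short steps, Python scripts to look and compute and a tool call to move; the robot and the scene stay as the last step left them, time stands still between calls to the robot, and variables do not carry over. Pictures are saved under pics/ and viewed, at most 10 in all, crops included, and the job is handed in when it is done.

Besides the shell and the picture viewer there is one more tool, called after ">>>" as name(argument=value, ...), one argument or row to a line, values as JSON. servo_tool: Moves the arm, as the interface text tells. Its arguments: {"type":"object","properties":{"increments":{"type":"array"},"newtons":{"type":"number"}},"required":["increments"]}

```bash
mkdir -p pics
cat > h.py <<'E'
import numpy as np, cv2
from station import arm
def cal(n):
    c=arm.get_calibration(n); f=210/np.tan(np.radians(c["fov_y"])/2)
    K=np.array([[f,0,c["cx"]],[0,f,c["cy"]],[0,0,1.]])
    return K,np.array(c["dist_coeffs"],float),np.array(c["rvec"],float),np.array(c["tvec"],float)
def ray(n,rc):
    K,d,r,t=cal(n); R=cv2.Rodrigues(r)[0]
    p=cv2.undistortPoints(np.array([[[rc[1],rc[0]]]],float),K,d)[0,0]
    return -R.T@t, R.T@np.array([p[0],p[1],1])
def at_z(n,rc,z):
    o,v=ray(n,rc); return o+v*(z-o[2])/v[2]
def proj(n,P):
    K,d,r,t=cal(n); return cv2.projectPoints(np.array(P,float).reshape(-1,1,3),r,t,K,d)[0][:,0,::-1]
def tri(a,b):
    (o1,v1),(o2,v2)=ray(*a),ray(*b)
    s=np.linalg.lstsq(np.c_[v1,-v2],o2-o1,rcond=None)[0]
    p,q=o1+s[0]*v1,o2+s[1]*v2; return (p+q)/2,np.linalg.norm(p-q)
E
python3 - <<'E'
from h import *
for n in("side","top"):
    cv2.imwrite(f"pics/{n}0.png",arm.read_camera(n))
    for t in("stand","pawl_pad","cradle_pad","pivot","glue_bottle","spool_clamp","chisel","mug"):
        print(n,t,[(np.round(d["position"]).tolist(),round(d["confidence"],2)) for d in arm.look_for(n,t)[:2]])
print(arm.sense())
E
```

```text
side stand [([255.0, 284.0], 0.81), ([234.0, 285.0], 0.5)]
side pawl_pad [([200.0, 283.0], 0.68)]
side cradle_pad [([230.0, 287.0], 0.73)]
side pivot [([257.0, 285.0], 0.97)]
side glue_bottle [([250.0, 239.0], 0.73)]
side spool_clamp [([308.0, 234.0], 0.92)]
side chisel [([264.0, 327.0], 0.83), ([257.0, 288.0], 0.64)]
side mug [([182.0, 340.0], 0.86), ([258.0, 287.0], 0.36)]
top stand [([186.0, 402.0], 0.69), ([221.0, 240.0], 0.66)]
top pawl_pad [([210.0, 292.0], 0.66)]
top cradle_pad [([216.0, 198.0], 0.7)]
top pivot [([216.0, 236.0], 0.71)]
top glue_bottle [([174.0, 241.0], 0.88), ([216.0, 194.0], 0.5)]
top spool_clamp [([179.0, 169.0], 0.75)]
top chisel [([259.0, 245.0], 0.67)]
top mug [([293.0, 403.0], 0.97)]
{'time_s': 0.9, 'joint_pos': array([ 1.24900518e+00,  2.12880559e-01, -3.44163210e-02,  1.32349556e+00,
       -2.84800051e-05,  1.57082507e+00]), 'qd': array([-4.81236749e-04,  1.91731262e-04,  3.56091349e-04,  7.70104385e-05,
        1.11751854e-03,  8.16626730e-04]), 'effort': array([ 1.59732204e-03, -6.85945702e+01,  4.87333667e+01,  1.21561683e-03,
       -6.97291057e-05, -1.37448367e-06]), 'ee_pos': array([0.15813576, 0.47431306, 0.21310907]), 'tcp_rot': array([ 5.03330253e-01,  3.10098089e+00, -1.13348865e-06]), 'wrist_force': array([-0.44957584,  0.49171431,  0.04794715]), 'ft_torque': array([0.01514064, 0.00444369, 0.00564834]), 'gripper_force': 0.0, 'width': 0.08555580787748782}
```

View pics/side0.png

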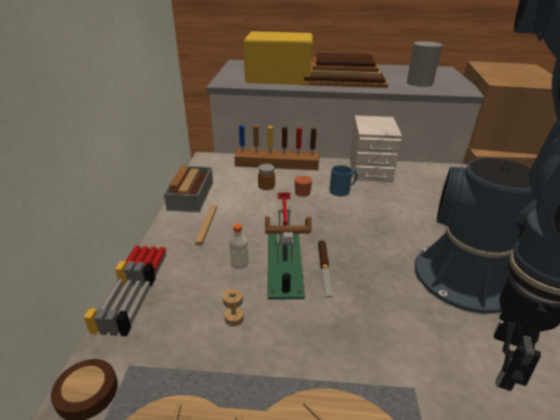

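View pics/top0.png

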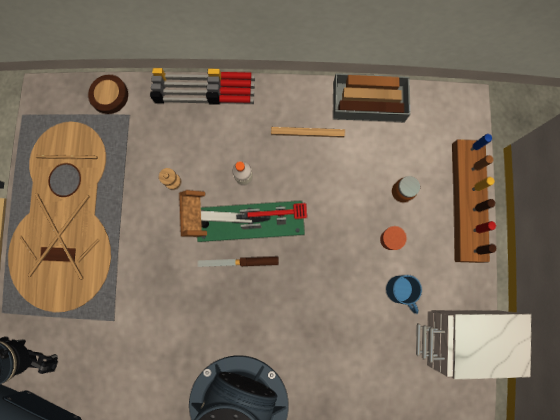

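The side view looks along the rest, with the red pad near (195,284), the cradle near (228,288) and the plate end near (290,285). The top view shows the plate spanning columns 197–304, the pad at (210,300) and the cradle at (213,192). Next I'll fit the stand pose.

```bash
cat > m.py <<'E'
from h import *
from scipy.optimize import least_squares
ims={n:arm.read_camera(n) for n in("side","top")}
def mask(n,c):
    h=cv2.cvtColor(ims[n],cv2.COLOR_BGR2HSV); H,S,V=cv2.split(h)
    m=((H>60)&(H<95)&(S>70)) if c=="g" else (((H<6)|(H>174))&(S>170)&(V>80))
    m=m.astype(np.uint8)
    w=np.zeros_like(m)
    if n=="top": w[190:250,175:320]=1
    else: w[185:305,255:320]=1
    return m*w
def hull(m): return cv2.convexHull(np.argwhere(m)[:,::-1].astype(np.int32))[:,0,::-1]
E
python3 - <<'E'
from m import *
W=np.array([at_z("top",p,.012)[:2] for p in hull(mask("top","g"))],np.float32)
r=cv2.minAreaRect(W*1000); print("plate rect",r, cv2.boxPoints(r).round(1).tolist())
W=np.array([at_z("side",p,.012)[:2] for p in hull(mask("side","g"))],np.float32)
r=cv2.minAreaRect(W*1000); print("side rect",r,cv2.boxPoints(r).round(1).tolist())
for n in ims: 
    p=np.argwhere(mask(n,"r")); print(n,"red",p.min(0),p.max(0),len(p))
a=cv2.resize(ims["top"][185:250,170:320],None,fx=5,fy=5,interpolation=cv2.INTER_CUBIC)
b=cv2.resize(ims["side"][180:305,250:330],None,fx=4.8,fy=4.8,interpolation=cv2.INTER_CUBIC)
cv2.imwrite("pics/topc.png",a); cv2.imwrite("pics/sidec.png",b)
E
```

```text
plate rect ((519.9457397460938, -15.991043090820312), (97.40093994140625, 304.41339111328125), 5.707107067108154) [[456.3999938964844, 130.60000610351562], [486.6000061035156, -172.3000030517578], [583.5, -162.60000610351562], [553.2999877929688, 140.3000030517578]]
side rect ((520.5706787109375, 9.360916137695312), (93.89236450195312, 271.99365234375), 5.377697467803955) [[461.1000061035156, 140.39999389648438], [486.6000061035156, -130.39999389648438], [580.0999755859375, -121.5999984741211], [554.5999755859375, 149.1999969482422]]
side red [194 278] [224 289] 130
top red [203 247] [218 306] 384
```

View pics/topc.png

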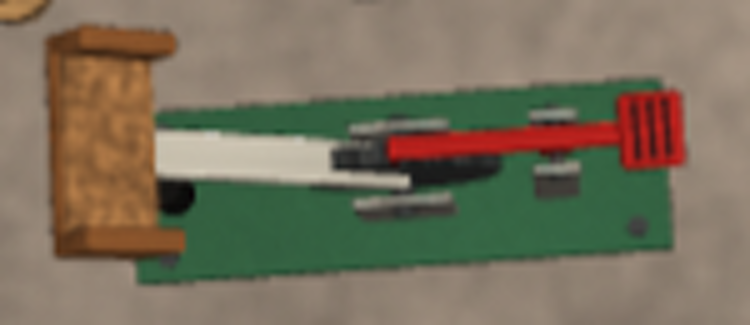

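View pics/sidec.png

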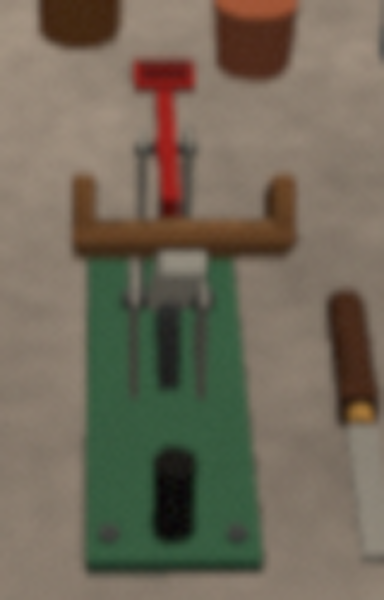

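The top crop shows the pad at crop (150,650), the cork centre at about crop (145,107) and the plate corners all visible. The side crop shows the cradle lips and the pad lined up on the stand's axis. Next I'll refine the pose and arm angle by reprojection.

```bash
cat >> h.py <<'E'
O=np.array([.5205,-.021,0]); U=np.array([-.0992,.9951,0])
V=np.cross([0,0,1],U); Z=np.array([0,0,1.])
def S(x,y,z): return O+x*U+y*V+z*Z
def tos(P): d=np.array(P)-O; return np.array([d@U,d@V,d[2]])
E
python3 - <<'E'
from m import *
im=ims
def pick(n):
    m=mask(n,"r"); 
    m[:, :293]*= (n!="top")
    if n=="side": m[203:]=0
    return np.argwhere(m)
for n in ims:
    p=pick(n); print(n,"pad red",p.mean(0),p.min(0),p.max(0),"pred",proj(n,S(-.135,0,.150))[0])
    if n=="top": print("pad via z",tos(at_z(n,p.mean(0),.15)))
tp,sd=pick("top").mean(0),pick("side").mean(0)
P,e=tri(("top",tp),("side",sd)); print("tri pad",tos(P),e)
for th in(.6,.65,.7,.75,.8):
    c,s=np.cos(th),np.sin(th); f=lambda a,b,y:S(a*c-b*s,y,.07+a*s+b*c)
    print(th,[proj(n,[f(.2,.019,0)])[0].round(1).tolist() for n in("top","side")],
      "corners top",proj("top",[f(.174,.019,.043),f(.174,.019,-.043),f(.226,.019,.043),f(.226,.019,-.043)]).round(1).tolist(),
      "side front edge",proj("side",[f(.226,.019,.055),f(.226,.019,-.055),f(.226,.041,.055),f(.226,.041,-.055)]).round(1).tolist())
print("plate corners",[proj(n,[S(x,y,.012) for x in(-.15,.16) for y in(-.05,.05)]).round(1).tolist() for n in("top","side")])
E
```

```text
side pad red [196.609375 283.71875 ] [194 278] [202 289] pred [193.32739753 284.57138663]
top pad red [210.47647059 299.32941176] [203 293] [218 306] pred [210.48313956 300.28425271]
pad via z [-0.13253534 -0.00018903  0.15      ]
tri pad [-0.13311782 -0.00211692  0.13927212] 0.0007745382711283797
0.6 [[215.6, 185.7], [237.7, 288.7]] corners top [[232.7, 196.0], [199.1, 194.5], [232.6, 176.7], [198.3, 175.3]] side front edge [[238.2, 312.8], [238.3, 265.5], [228.7, 312.8], [228.8, 265.5]]
0.65 [[215.0, 187.7], [233.5, 288.7]] corners top [[232.3, 197.8], [198.5, 196.3], [232.1, 178.9], [197.5, 177.5]] side front edge [[233.3, 312.7], [233.4, 265.5], [223.9, 312.7], [224.0, 265.5]]
0.7 [[214.4, 190.0], [229.3, 288.6]] corners top [[231.8, 199.9], [197.9, 198.3], [231.5, 181.3], [196.7, 180.0]] side front edge [[228.5, 312.6], [228.6, 265.5], [219.1, 312.5], [219.2, 265.5]]
0.75 [[213.8, 192.4], [225.2, 288.6]] corners top [[231.4, 202.1], [197.3, 200.5], [231.0, 184.0], [195.9, 182.6]] side front edge [[223.7, 312.5], [223.8, 265.5], [214.4, 312.3], [214.5, 265.5]]
0.8 [[213.2, 195.0], [221.2, 288.5]] corners top [[231.0, 204.4], [196.7, 202.8], [230.4, 187.0], [195.1, 185.5]] side front edge [[219.0, 312.4], [219.1, 265.6], [209.9, 312.1], [210.0, 265.6]]
plate corners [[[200.0, 302.2], [234.3, 304.9], [207.3, 195.6], [241.7, 197.1]], [[227.0, 268.5], [226.9, 298.8], [295.4, 268.2], [295.2, 306.0]]]
```

>>> servo_tool(
  increments=[0,0,1,0,0,-1,0,0,0,1,0,0,-1,0,0,0,1,0,0,-1,0,0,0,1,0,0,-1,0,0,0,1,0,0,-0.3,0,0,0,1,0,0,0,0,0,0,1,0,0,0,0,0,0,1,0,0,0,0,0,0,0.24,0,0,0,0,0,0,0,0,0,0,0],
  newtons=30,
)

```text
time_s: 2.1
ee_pos: [0.1581, 0.4743, 0.3206]
tcp_rot: [2.11, 2.328, -0.0]
wrist_force: [-0.3, -0.9, 0.9]
width: 0.0003
gripper_force: 0.0
```

```bash
cat > st.py <<'E'
from h import *
s=arm.sense(); R=cv2.Rodrigues(s["tcp_rot"])[0]
print(s["time_s"],"stand xyz TCP",tos(s["ee_pos"]).round(4),"tip",tos(s["ee_pos"]+.019*R[:,2]).round(4),"\nR in stand\n",(np.c_[U,V,Z].T@R).round(3),"F",s["wrist_force"].round(2),s["width"],s["joint_pos"].round(2))
E
python3 st.py
```

```text
2.1 stand xyz TCP [0.5288 0.3115 0.3206] tip [0.5288 0.3115 0.3016] 
R in stand
 [[ 1.    -0.001 -0.   ]
 [-0.001 -1.    -0.   ]
 [-0.     0.    -1.   ]] F [-0.31 -0.9   0.9 ] 0.0003084125096932848 [ 1.25  0.23  0.25  1.6  -0.    2.72]
```

>>> servo_tool(
  increments=[0,0,0,-1,0.47,0,0,0,0,0,-1,0.47,0,0,0,0,0,-1,0.47,0,0,0,0,0,-1,0.47,0,0,0,0,0,-1,0.47,0,0,0,0,0,-1,0.47,0,0,0,0,0,-1,0.47,0,0,0,0,0,-1,0.47,0,0,0,0,0,-1,0.47,0,0,0,0,0,-1,0.47,0,0,0,0,0,-1,0.47,0,0,0,0,0,-1,0.47,0,0,0,0,0,-1,0.47,0,0,0,0,0,-1,0.47,0,0,0,0,0,-1,0.47,0,0,0,0,0,-1,0.47,0,0,0,0,0,-1,0.47,0,0,0,0,0,-1,0.47,0,0,0,0,0,-1,0.47,0,0,0,0,0,-1,0.47,0,0],
)

```text
time_s: 4.1
ee_pos: [0.4416, -0.0013, 0.3207]
tcp_rot: [2.107, 2.33, 0.0]
wrist_force: [0.4, -0.2, 0.6]
width: 0.0006
gripper_force: 0.0
```

>>> servo_tool(
  increments=[0,0,0,-0.94,0.44,0,0,0,0,0,-0.94,0.44,0,0,0,0,0,-0.94,0.44,0,0,0,0,0,-0.94,0.44,0,0,0,0,0,-0.94,0.44,0,0,0,0,0,-0.94,0.44,0,0,0,0,0,-0.94,0.44,0,0,0,0,0,0,0,1,0,0,0,0,0,0,1,0,0,0,0,0,0,1,0,0,0,0,0,0,1,0,0,0,0,0,0,0.8,0,0,0,0,0,0,0,0,0,0,0,0,0,0,0],
)

```text
time_s: 5.5
ee_pos: [0.5339, -0.1563, 0.2012]
tcp_rot: [-2.108, -2.329, 0.0]
wrist_force: [0.5, -0.9, 0.1]
width: 0.0004
gripper_force: 0.0
```

```bash
python3 st.py
python3 - <<'E'
from m import *
a=cv2.resize(ims["top"][175:250,220:340],None,fx=4,fy=4,interpolation=cv2.INTER_CUBIC)
b=cv2.resize(ims["side"][130:230,230:350],None,fx=3,fy=3,interpolation=cv2.INTER_CUBIC)
cv2.imwrite("pics/c1.png",np.hstack([a,b])if a.shape[0]==b.shape[0] else 0)
E
```

```text
5.5 stand xyz TCP [-1.360e-01  1.000e-04  2.012e-01] tip [-1.360e-01  1.000e-04  1.822e-01] 
R in stand
 [[ 1. -0. -0.]
 [-0. -1.  0.]
 [-0. -0. -1.]] F [ 0.52 -0.92  0.09] 0.0004125231207473337 [-0.28  0.33  0.1   1.33 -0.    1.19]
```

View pics/c1.png

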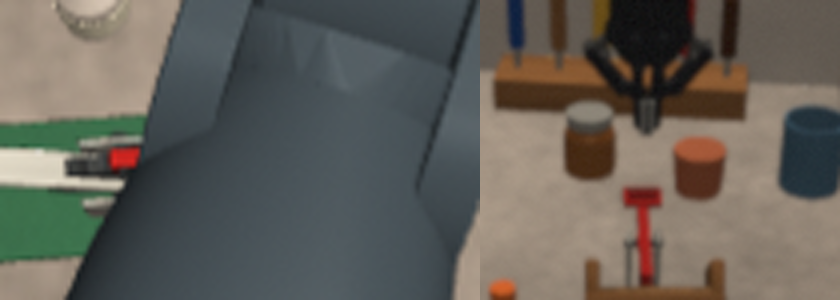

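The side crop shows the fingertips at about (130,648), roughly 32 mm above the red pad at (195,643) and centred on it. I'll descend now.

>>> servo_tool(
  increments=[0,0,0,0,0,0.6,0,0,0,0,0,0,0.4,0,0,0,0,0,0,0.2,0,0,0,0,0,0,0.1,0,0,0,0,0,0,0.1,0,0,0,0,0,0,0.1,0,0,0,0,0,0,0,0],
)

```text
time_s: 6.3
ee_pos: [0.5339, -0.1563, 0.163]
tcp_rot: [-2.109, -2.328, 0.0]
wrist_force: [-0.3, 0.1, 0.8]
width: 0.0001
gripper_force: 0.0
```

>>> servo_tool(
  increments=[0,0,0,-0.03,0,0.08,0,0,0,0,-0.03,0,0.08,0,0,0,0,-0.03,0,0.08,0,0,0,0,-0.03,0,0.08,0,0,0,0,0,0,0,0],
)

```text
time_s: 6.8
ee_pos: [0.5341, -0.1593, 0.1547]
tcp_rot: [-2.109, -2.328, 0.0]
wrist_force: [0.3, 0.2, 0.1]
width: 0.0002
gripper_force: 0.0
```

Run:
```python
from m import *
p=np.argwhere(mask("side","r"));print(p.min(0),p.max(0),p[p[:,0]<p[:,0].min()+6].mean(0))
print(proj("side",[S(-.139,0,.1357),S(-.135,0,.15),S(-.141,0,.133)]))
b=cv2.resize(ims["side"][150:230,240:340],None,fx=6,fy=6,interpolation=cv2.INTER_CUBIC)
cv2.imwrite("pics/c2.png",b)
```

```text
[194 278] [224 289] [195.92592593 283.57407407]
[[196.6341863  284.44772982]
 [193.32739753 284.57138663]
 [197.04383827 284.41237046]]
```

View pics/c2.png

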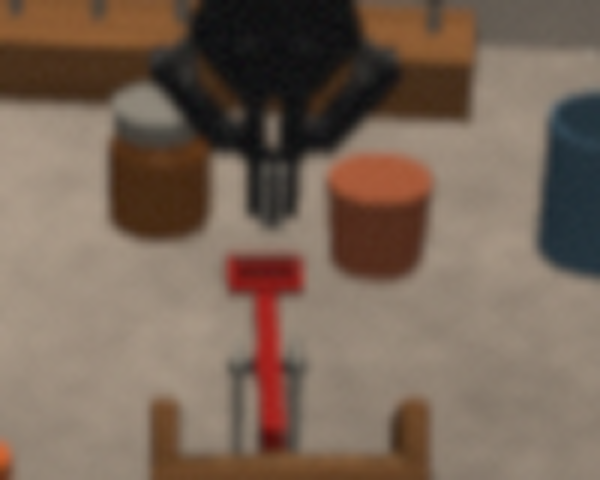

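```bash
python3 - <<'E'
from h import *
for P in [(-.139,0,.1357),(-.139,0,.1547),(-.136,0,.182),(-.139,0,.18),(-.18,0,.1357),(-.17,0,.16)]: print(P,proj("side",S(*P)).round(1))
s=arm.sense();print(s["ee_pos"],s["joint_pos"],tos(s["ee_pos"]))
print("start tip",[(n,proj(n,[.158,.474,.194]).round(1),proj(n,[.158,.474,.213]).round(1)) for n in("side","top")])
for n in("side","top"): print(n, -cv2.Rodrigues(cal(n)[2])[0].T@cal(n)[3], proj(n,[0,0,0]))
for t in("jar","peg_pot","mug"):
  d=arm.look_for("side",t) or [{"position":[0,0]}]; print(t,d[0]["position"])
E
python3 - <<'E'
import cv2,numpy as np
a=cv2.imread("pics/side0.png")[290:410,450:560]; b=cv2.imread("pics/top0.png")[320:400,0:110]
a=cv2.resize(a,(550,600),interpolation=cv2.INTER_CUBIC); cv2.imwrite("pics/c3.png",a)
E
```

```text
(-0.139, 0, 0.1357) [[196.6 284.4]]
(-0.139, 0, 0.1547) [[191.3 284.6]]
(-0.136, 0, 0.182) [[184.1 284.8]]
(-0.139, 0, 0.18) [[184.2 284.7]]
(-0.18, 0, 0.1357) [[190.  284.1]]
(-0.17, 0, 0.16) [[184.9 284.3]]
[ 0.53420516 -0.15927741  0.15506829] [-2.89768750e-01  3.47380147e-01 -1.13358144e-03  1.22240123e+00
  4.91421040e-06  1.18257061e+00] [-1.38959403e-01  7.91187790e-05  1.55068290e-01]
start tip [('side', array([[379.8, 490.8]]), array([[372.7, 494.5]])), ('top', array([[347.4,  48.1]]), array([[348.3,  44.7]]))]
side [0.47428291 0.87895292 0.76481689] [[275.06710579 465.46139712]]
top [ 0.35148467 -0.10973199  1.3843689 ] [[403.57820111 238.11358792]]
jar [176.7, 262.5]
peg_pot [185.1, 302.5]
mug [180.8, 339.3]
```

View pics/c3.png

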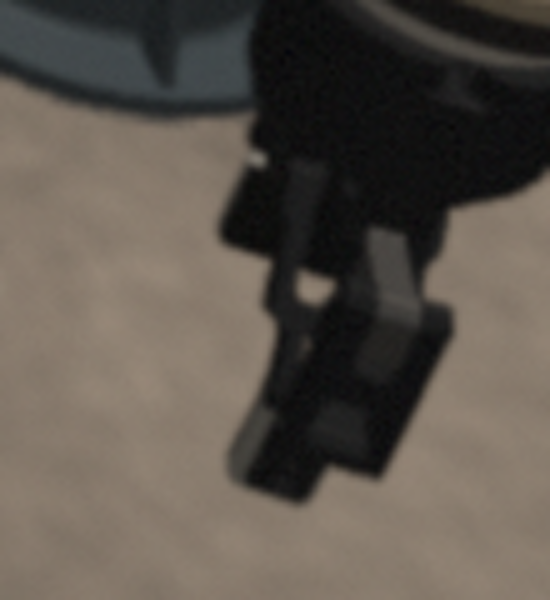

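The fingertip shows at (187.7,285), not at the predicted (196.6,284.4), and the pad hasn't moved. So the tip is either higher or farther away than the state says. I'll check this before pressing on.

Run:
```python
from h import *
for n in("side","top"):
    c=arm.get_calibration(n); print(n,{k:np.round(v,3).tolist() for k,v in c.items()})
# start: fingers open along tool y=(.316,.949)
b=np.array([.158,.474,.0]); y=np.array([.316,.949,0]); 
for n in("side","top"):
    print(n,[proj(n,b+k*.05*y+[0,0,z]).round(0).tolist() for k in(-1,1) for z in(.194,.207,.26)])
    # flange above
    print(n,"body",proj(n,b+[0,0,.267]).round(0), "base ring r.1", proj(n,[[.1,0,.0],[-.1,0,0],[0,.1,0],[0,-.1,0]]).round(0).tolist())
a=cv2.imread("pics/side0.png")[290:410,450:560]; b=cv2.imread("pics/top0.png")[320:420,0:110]
a=cv2.resize(a,(385,420),interpolation=cv2.INTER_CUBIC); b=cv2.resize(b,(385,350),interpolation=cv2.INTER_CUBIC)
b=cv2.copyMakeBorder(b,0,70,0,0,cv2.BORDER_CONSTANT)
o=np.hstack([a,b]); o=cv2.convertScaleAbs(o,alpha=1.8,beta=20)
for dx,n,r0,c0 in((0,"side",290,450),(385,"top",320,0)):
    for P,col in(([.158,.474,.213],(0,0,255)),([.158,.474,.267],(0,255,0)),([.158,.474,.194],(255,0,0))):
        r,c=proj(n,P)[0]; cv2.circle(o,(int((c-c0)*3.5+dx),int((r-r0)*3.5)),4,col,-1)
cv2.imwrite("pics/c4.png",o)
```

```text
side {'fov_y': 56.473, 'cx': 279.298, 'cy': 214.027, 'dist_coeffs': [0.009, 0.0, 0.0, 0.0, 0.0], 'rvec': [0.117, -2.743, 1.468], 'tvec': [0.534, 0.175, 1.125]}
top {'fov_y': 47.195, 'cx': 284.256, 'cy': 210.953, 'dist_coeffs': [-0.157, 0.0, 0.0, 0.0, 0.0], 'rvec': [2.18, -2.117, 0.162], 'tvec': [-0.13, 0.544, 1.319]}
side [[[355.0, 490.0]], [[351.0, 492.0]], [[330.0, 503.0]], [[407.0, 492.0]], [[403.0, 494.0]], [[381.0, 506.0]]]
side body [[351. 506.]] base ring r.1 [[273.0, 430.0], [277.0, 502.0], [301.0, 477.0], [253.0, 455.0]]
top [[[355.0, 65.0]], [[356.0, 63.0]], [[359.0, 53.0]], [[340.0, 31.0]], [[340.0, 29.0]], [[342.0, 18.0]]]
top body [[351.  34.]] base ring r.1 [[368.0, 239.0], [438.0, 237.0], [402.0, 203.0], [405.0, 274.0]]
```

View pics/c4.png

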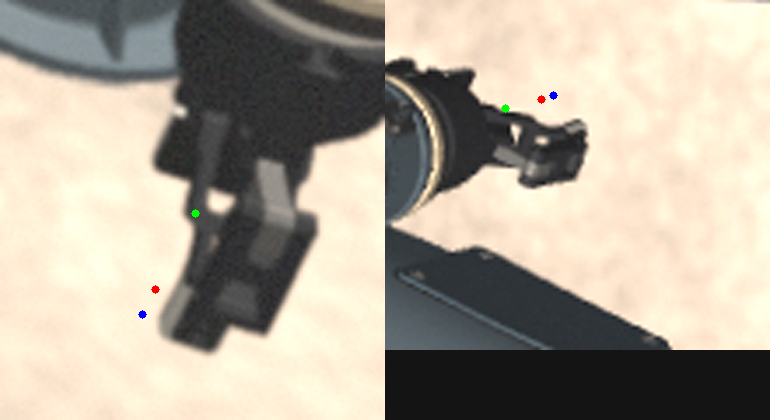

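Run:
```python
from h import *
for a,b in(((386,514),(363,55)),((384,524),(357,57)),((389,503),(371,45))):
    print(tri(("side",a),("top",b)))
# line of sight of current tip
o,v=ray("side",(187.7,285))
for y in(-.10,-.1593,-.2,-.25): print(o+v*(y-o[1])/v[1])
```

```text
(array([0.11335924, 0.46545164, 0.17077033]), np.float64(0.004395157924812731))
(array([0.1167664 , 0.46411562, 0.17898016]), np.float64(0.034329363087663885))
(array([0.11354556, 0.47912865, 0.17837063]), np.float64(0.040524968230685715))
[ 0.52980791 -0.1         0.20179818]
[ 0.53317133 -0.1593      0.16769337]
[ 0.53547978 -0.2         0.14428585]
[ 0.53831572 -0.25        0.11552968]
```

>>> servo_tool(
  increments=[0,0,0,0,0,-1,0,0,0,0,0,0,-1,0,0,0,0,0,0,-1,0,0,0,0,0,0,-1,0,0,0,0,0,0,-1,0,0,0,0,0,0,-1,0,0,0,0,0,0,0,0],
)

```text
time_s: 7.75
ee_pos: [0.5352, -0.1595, 0.3082]
tcp_rot: [2.107, 2.325, 0.003]
wrist_force: [0.1, -0.0, 0.6]
width: -0.0003
gripper_force: 0.0
```

Run:
```python
from m import *
s=arm.sense(); tip=s["ee_pos"]-[0,0,.019]
print(s["ee_pos"],[proj(n,tip).round(1).tolist() for n in ims])
a=cv2.resize(ims["side"][60:260,180:380],None,fx=2,fy=2,interpolation=cv2.INTER_CUBIC)
b=cv2.resize(ims["top"][120:320,220:420],None,fx=2,fy=2,interpolation=cv2.INTER_CUBIC)
cv2.imwrite("pics/c5.png",cv2.convertScaleAbs(np.hstack([a,b]),alpha=1.5,beta=15))
```

```text
[ 0.53454539 -0.15933654  0.30513385] [[[152.1, 285.3]], [[201.7, 304.4]]]
```

View pics/c5.png

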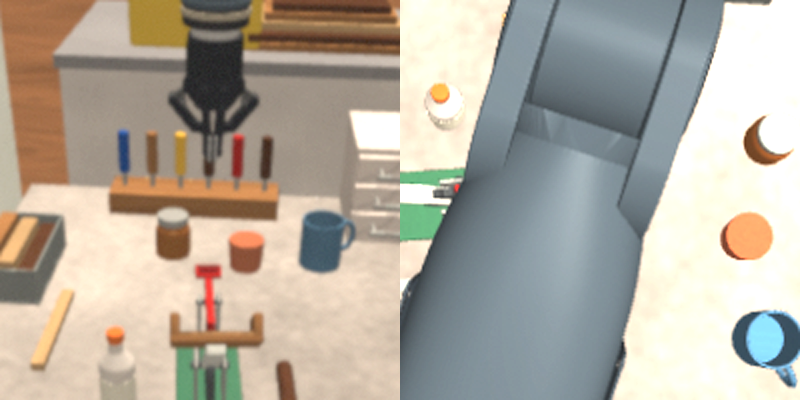

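Run:
```python
from h import *
for y in(-.2,-.159,-.12,-.08,-.04,0,.04):
    r=[]
    for rc in((187.7,285),(173.3,286),(137.5,286)):
        o,v=ray("side",rc); r.append((o+v*(y-o[1])/v[1])[[0,2]].round(3).tolist())
    print(y,r,"dz",round(r[1][1]-r[0][1],3),round(r[2][1]-r[1][1],3))
import glob
# candidate tips by differencing with side0
ref=cv2.imread("pics/side0.png").astype(int); cur=arm.read_camera("side").astype(int)
d=(np.abs(cur-ref).sum(2)>60)&(np.arange(560)[None]<420); d=cv2.morphologyEx(d.astype(np.uint8),cv2.MORPH_OPEN,np.ones((2,2)))
n,l,s,c=cv2.connectedComponentsWithStats(d); print([s[i].tolist() for i in range(1,n) if s[i][4]>15])
i=1+np.argmax(s[1:,4]); 
for r in range(80,150,4): q=np.where(l[r]==i)[0]; print(r,(q.min(),q.max()) if len(q) else None,end=" ")
print(arm.sense()["ee_pos"])
```

```text
-0.2 [[0.535, 0.144], [0.533, 0.196], [0.536, 0.314]] dz 0.052 0.118
-0.159 [[0.533, 0.168], [0.531, 0.217], [0.533, 0.331]] dz 0.049 0.114
-0.12 [[0.531, 0.19], [0.529, 0.238], [0.531, 0.347]] dz 0.048 0.109
-0.08 [[0.529, 0.213], [0.527, 0.259], [0.529, 0.364]] dz 0.046 0.105
-0.04 [[0.526, 0.236], [0.525, 0.28], [0.527, 0.381]] dz 0.044 0.101
0 [[0.524, 0.259], [0.522, 0.301], [0.524, 0.398]] dz 0.042 0.097
0.04 [[0.522, 0.282], [0.52, 0.322], [0.522, 0.414]] dz 0.04 0.092
[[263, 0, 54, 143, 4933], [372, 0, 49, 15, 403]]
80 (np.int64(275), np.int64(302)) 84 (np.int64(274), np.int64(302)) 88 (np.int64(274), np.int64(302)) 92 (np.int64(274), np.int64(302)) 96 (np.int64(274), np.int64(301)) 100 (np.int64(273), np.int64(302)) 104 (np.int64(272), np.int64(303)) 108 (np.int64(266), np.int64(306)) 112 (np.int64(265), np.int64(310)) 116 (np.int64(267), np.int64(308)) 120 (np.int64(271), np.int64(304)) 124 (np.int64(274), np.int64(301)) 128 (np.int64(279), np.int64(296)) 132 (np.int64(285), np.int64(292)) 136 (np.int64(285), np.int64(292)) 140 (np.int64(285), np.int64(291)) 144 None 148 None [ 0.53418679 -0.15924375  0.3044789 ]
```

>>> servo_tool(
  increments=[0,0,0,1,-0.17,-1,0,0,0,0,1,-0.17,-1,0,0,0,0,1,-0.17,0,0,0,0,0,1,-0.17,0,0,0,0,0,1,-0.17,0,0,0,0,0,1,-0.17,0,0,0,0,0,1,-0.17,0,0,0,0,0,1,-0.17,0,0,0,0,0,1,-0.17,0,0,0,0,0,1,-0.17,0,0,0,0,0,1,-0.17,0,0,0,0,0,1,-0.17,0,0,0,0,0,1,-0.17,0,0,0,0,0,1,-0.17,0,0,0,0,0,1,-0.17,0,0,0,0,0,1,-0.17,0,0,0,0,0,1,-0.17,0,0,0,0,0,1,-0.17,1,0,0,0,0,1,-0.17,1,0,0,0,0,1,-0.17,1,0],
)

```text
time_s: 9.9
ee_pos: [0.3997, 0.3306, 0.2782]
tcp_rot: [-2.109, -2.328, 0.002]
wrist_force: [1.0, -0.3, -0.6]
width: 0.0001
gripper_force: 0.0
```

>>> servo_tool(
  increments=[0,0,0,0,0,1,0,0,0,0,0,0,1,0,0,0,0,0,0,0,0,0,0,0,0,0,0,0],
)

```text
time_s: 10.3
ee_pos: [0.4001, 0.3296, 0.2302]
tcp_rot: [-2.109, -2.328, 0.002]
wrist_force: [0.4, -0.3, 0.6]
width: 0.0001
gripper_force: 0.0
```

```bash
cat > grab.py <<'E'
import sys
from h import *
np.save(sys.argv[1]+"_pos.npy",np.r_[arm.sense()["ee_pos"],arm.sense()["tcp_rot"]])
for n in("side","top"): cv2.imwrite(f"{sys.argv[1]}_{n}.png",arm.read_camera(n))
E
python3 grab.py A; python3 st.py
```

```text
10.4 stand xyz TCP [0.3612 0.0842 0.2313] tip [0.3613 0.0842 0.2123] 
R in stand
 [[ 1.    -0.001  0.001]
 [-0.001 -1.    -0.001]
 [ 0.001  0.001 -1.   ]] F [-0.16 -0.22  0.09] -1.895966569495822e-05 [0.69 0.25 0.06 1.38 0.   2.16]
```

>>> servo_tool(
  increments=[0,0,0,0,0,0,85,0,0,0,0,0,0,85,0,0,0,0,0,0,85,0,0,0,0,0,0,85,0,0,0,0,0,0,85,0,0,0,0,0,0,85,0,0,0,0,0,0,85,0,0,0,0,0,0,85],
)

```text
time_s: 11.2
ee_pos: [0.4005, 0.33, 0.2301]
tcp_rot: [-2.109, -2.328, 0.0]
wrist_force: [0.1, -0.7, 0.2]
width: 0.0851
gripper_force: 0.0
```

```bash
python3 grab.py B
python3 - <<'E'
from h import *
p=np.load("A_pos.npy");R=cv2.Rodrigues(p[3:])[0];o=p[:3]
print(o)
out=[]
for n in("side","top"):
    A=cv2.imread(f"A_{n}.png");B=cv2.imread(f"B_{n}.png")
    print(n,"closed tip pred",proj(n,o+.019*R[:,2]).round(1),"TCP",proj(n,o).round(1),"open tips",proj(n,[o+.006*R[:,2]+k*.05*R[:,1] for k in(-1,1)]).round(1).tolist(),"body",proj(n,o-.054*R[:,2]).round(1))
    d=(np.abs(A.astype(int)-B).sum(2)>60).astype(np.uint8); q=np.argwhere(d); print("diff",q.min(0),q.max(0),len(q))
    c=q.mean(0).astype(int); r0=max(0,c[0]-50);c0=max(0,min(460,c[1]-50))
    for I in(A,B):
        C=cv2.resize(I[r0:r0+100,c0:c0+100],(300,300),interpolation=cv2.INTER_CUBIC); C=cv2.convertScaleAbs(C,alpha=1.6,beta=20)
        for P,col in((o,(0,0,255)),(o+.019*R[:,2],(255,0,0)),(o-.054*R[:,2],(0,255,0))):
            r,cc=proj(n,P)[0]; cv2.circle(C,(int((cc-c0)*3),int((r-r0)*3)),3,col,-1)
        out.append(C)
    print("crop",r0,c0)
cv2.imwrite("pics/c6.png",np.vstack([np.hstack(out[:2]),np.hstack(out[2:])]))
E
```

```text
[0.400135   0.32955702 0.23016141]
side closed tip pred [[296.9 336.9]] TCP [[289.8 337.8]] open tips [[291.9, 363.4], [292.2, 311.5]] body [[268.5 340.5]]
diff [198 300] [287 386] 2209
crop 208 293
top closed tip pred [[254.3 104.8]] TCP [[253.9 102. ]] open tips [[274.4, 103.4], [233.8, 102.4]] body [[252.5  93.7]]
diff [220   6] [403 158] 674
crop 205 39
```

View pics/c6.png

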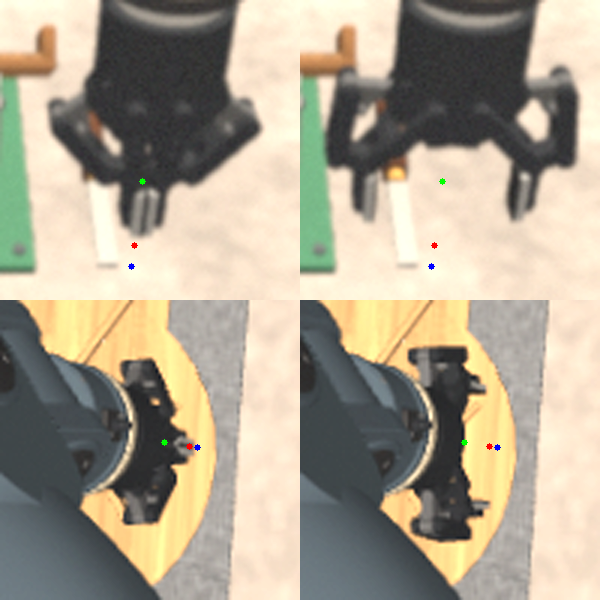

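Run:
```python
from h import *
print(tri(("side",(285.3,341)),("top",(253.5,102.3))))
# open fingertips mid: side crop (366,215),(518,215); top crop(482,384),(485,508)
f=lambda x,y:(208+y/3,293+(x-300)/3)
g=lambda x,y:(205+(y-300)/3,39+(x-300)/3)
for a,b in(((368,217),(482,508)),((520,217),(484,386)),((368,217),(482,386)),((520,217),(484,508))): print(tri(("side",f(*a)),("top",g(*b))))
```

```text
(array([0.39771406, 0.32586248, 0.23912075]), np.float64(0.005954039663069365))
(array([0.39661979, 0.32422433, 0.24489305]), np.float64(0.09330550559671753))
(array([0.39953673, 0.33228464, 0.27098769]), np.float64(0.09546850524486586))
(array([0.44566705, 0.3308656 , 0.25235276]), np.float64(0.003928851046139998))
(array([0.34921214, 0.32210905, 0.25216532]), np.float64(0.0017979993006182373))
```

The last view shows the closed fingertips about 28–30 mm higher than the stated TCP-to-tip distance implies, at TCP z + 0.010, while x and y agree. That explains the missed contact, so I'll go back to the pad using the corrected tip height.

>>> servo_tool(
  increments=[0,0,0,0,0,-1,0,0,0,0,0,0,-1,0,0,0,0,-0.9,0.2,-0.5,0,0,0,0,-1,0.2,0,0,0,0,0,-1,0.2,0,0,0,0,0,-1,0.2,0,0,0,0,0,-1,0.2,0,0,0,0,0,-1,0.2,0,0,0,0,0,-1,0.2,0,0,0,0,0,-1,0.2,0,0,0,0,0,-1,0.2,0,0,0,0,0,-1,0.2,0,0,0,0,0,-1,0.2,0,0,0,0,0,-1,0.2,0,0,0,0,0,-1,0.2,0,0,0,0,0,-1,0.2,0,0,0,0,0,-1,0.2,0,0,0,0,0,-1,0.2,0,0,0,0,0,-1,0.2,0,0,0,0,0,-1,0,0,0,0,0,0,-1,0,0,0],
)

```text
$.increments: bad value
```

>>> servo_tool(
  increments=[0,0,0,-1,0.2,0,0,0,0,0,-1,0.2,0,0,0,0,0,-1,0,0,0,0,0,0,0,0,1,0,0,0,0,0,0,1,0,0,0,0,0,0,1,0,0,0,0,0,0,1,0,0,0,0,0,0,0.6,0,0,0,0,0,0,0,0,0,0,0,0,0,0,0],
)

```text
time_s: 12.3
ee_pos: [0.4179, 0.2564, 0.1156]
tcp_rot: [2.109, 2.328, 0.0]
wrist_force: [0.8, -0.1, -0.1]
width: 0.0001
gripper_force: 0.0
```

```bash
python3 st.py
```

```text
12.3 stand xyz TCP [0.2862 0.0746 0.1156] tip [0.2862 0.0746 0.0966] 
R in stand
 [[ 1.    -0.001  0.   ]
 [-0.001 -1.    -0.   ]
 [ 0.     0.    -1.   ]] F [ 0.84 -0.08 -0.05] 0.00010099626924506135 [ 0.55  0.23 -0.26  1.08 -0.    2.02]
```

The first call was refused because I miscounted a row, so the second one ran alone. The arm ended up in free space beside the cradle with no contact. I'll raise it and go again, one call at a time.

>>> servo_tool(
  increments=[0,0,0,0,0,-1,0,0,0,0,0,0,-1,0,0,0,0,0,0,-1,0,0,0,0,0,0,-1,0,0,0,0,0,0,-1,0,0,0,0,0,0,-1,0,0,0,0,0,0,-1,0,0,0,0,-1,0.3,0,0,0,0,0,-1,0.3,0,0,0,0,0,-1,0.3,0,0,0,0,0,-1,0.3,0,0,0,0,0,-1,0.3,0,0,0,0,0,-1,0.3,0,0,0,0,0,-1,0.3,0,0,0,0,0,-1,0.3,0,0,0,0,0,-1,0.3,0,0,0,0,0,-1,0.28,0,0,0,0,0,-1,0,0,0,0,0,0,-1,0,0,0,0,0,0,-1,0,0,0],
)

```text
time_s: 14.3
ee_pos: [0.5242, -0.0609, 0.2915]
tcp_rot: [2.108, 2.327, 0.002]
wrist_force: [0.1, 0.2, -0.6]
width: 0.0002
gripper_force: 0.0
```

>>> servo_tool(
  increments=[0,0,0,-1,0,0,0,0,0,0,-1,0,0,0,0,0,0,-1,0,0,0,0,0,0,-0.9,0,0,0,0,0,0,0,0,1,0,0,0,0,0,0,1,0,0,0,0,0,0,1,0,0,0,0,0,0,1,0,0,0,0,0,0,1,0,0,0,0,0,0,0,0,0,0,0,0,0,0,0],
)

```text
time_s: 15.4
ee_pos: [0.5338, -0.1569, 0.1666]
tcp_rot: [2.109, 2.327, 0.001]
wrist_force: [-0.0, 0.4, 1.0]
width: 0.0002
gripper_force: 0.0
```

```bash
python3 st.py
```

```text
15.4 stand xyz TCP [-0.1366  0.0002  0.1666] tip [-0.1366  0.0002  0.1476] 
R in stand
 [[ 1.    -0.001 -0.   ]
 [-0.001 -1.    -0.001]
 [-0.     0.001 -1.   ]] F [-0.01  0.4   0.99] 0.00023134708841987956 [-0.29  0.34  0.02  1.25 -0.    1.19]
```

Next I'll descend 20 mm to just above the expected contact (TCP z about 0.139), then on slowly.

>>> servo_tool(
  increments=[0,0,0,0,0,0.4,0,0,0,0,0,0,0.3,0,0,0,0,0,0,0.2,0,0,0,0,0,0,0.16,0,0,0,0,0,0,0.1,0,0,0,0,0,0,0.1,0],
)

```text
time_s: 16.0
ee_pos: [0.5335, -0.1569, 0.1335]
tcp_rot: [2.109, 2.328, 0.0]
wrist_force: [0.4, 0.5, 0.3]
width: 0.0005
gripper_force: 0.0
```

>>> servo_tool(
  increments=[0,0,0,-0.03,0,0.08,0,0,0,0,-0.03,0,0.08,0,0,0,0,-0.03,0,0.08,0],
)

```text
time_s: 16.3
ee_pos: [0.5339, -0.1594, 0.128]
tcp_rot: [2.109, 2.327, 0.0]
wrist_force: [-2.3, -1.5, 7.3]
width: 0.0003
gripper_force: 3.5
```

Contact at TCP z of about 0.13 with 7 N. I'll keep pressing.

>>> servo_tool(
  increments=[0,0,0,-0.04,0,0.1,0,0,0,0,-0.04,0,0.1,0,0,0,0,-0.03,0,0.1,0],
)

```text
time_s: 16.6
ee_pos: [0.5342, -0.1624, 0.1206]
tcp_rot: [2.109, 2.327, -0.0]
wrist_force: [-0.4, -2.6, 7.3]
width: 0.0002
gripper_force: 3.6
```

>>> servo_tool(
  increments=[0,0,0,0,0,0.08,0,0,0,0,0,0,0.08,0],
)

```text
time_s: 16.8
ee_pos: [0.5344, -0.1632, 0.1168]
tcp_rot: [2.108, 2.325, -0.002]
wrist_force: [-2.5, -10.2, 8.9]
width: -0.0005
gripper_force: 5.5
```

>>> servo_tool(
  increments=[0,0,0,0,0,0.08,0,0,0,0,0,0,0.06,0],
)

```text
time_s: 17.0
ee_pos: [0.5349, -0.1636, 0.1145]
tcp_rot: [2.108, 2.324, -0.001]
wrist_force: [-9.2, -8.1, 35.1]
width: -0.0003
gripper_force: 17.6
```

>>> servo_tool(
  increments=[0,0,0,0,0,0.02,0,0,0,0,0,0,0,0],
)

```text
time_s: 17.2
ee_pos: [0.5348, -0.1636, 0.1145]
tcp_rot: [2.107, 2.324, -0.001]
wrist_force: [-8.6, -7.7, 29.8]
width: 0.0002
gripper_force: 15.2
```

>>> servo_tool(
  increments=[0,0,0,0,0,-0.2,0,0,0,0,0,0,-0.6,0,0,0,0,0,0,-1,0,0,0,0,0,0,-1,0,0,0,0,0,0,-1,0,0,0,0,0,0,-1,0,0,0,0,0,0,-1,0,0,0,0,0,0,-1,0,0,0,0,0,0,-1,0],
)

```text
time_s: 18.1
ee_pos: [0.5339, -0.1618, 0.3082]
tcp_rot: [2.109, 2.328, 0.0]
wrist_force: [-0.6, -0.1, 0.1]
width: 0.0001
gripper_force: 0.0
```

```bash
python3 st.py
python3 - <<'E'
from m import *
p=np.argwhere(mask("side","r"));top=p[p[:,0]<p[:,0].min()+9];print("side red",p.min(0),p.max(0))
ang=.32
def pad(a,e):  # edge points, e=+-.017
    x,z=-.05+e,.028; return S(-.085+x*np.cos(a)-z*np.sin(a),0,.122+z*np.cos(a)+x*np.sin(a))
for a in(0,.32): print(a,proj("side",[pad(a,-.017),pad(a,0),pad(a,.017)]).round(1).tolist())
E
```

```text
18.1 stand xyz TCP [-0.1415  0.0006  0.3082] tip [-0.1415  0.0006  0.2892] 
R in stand
 [[ 1.    -0.001 -0.   ]
 [-0.001 -1.    -0.   ]
 [-0.     0.    -1.   ]] F [-0.63 -0.08  0.13] 0.00010102031052797321 [-0.29  0.35  0.39  1.61 -0.    1.18]
side red [199 279] [215 288]
0 [[190.5, 284.4], [193.3, 284.6], [196.2, 284.7]]
0.32 [[195.8, 284.2], [197.0, 284.4], [198.3, 284.6]]
```

The red pad's top edge has moved from row 194 to 199. That matches full travel, and 30–35 N showed the stop. Now the cradle.

>>> servo_tool(
  increments=[0,0,0,1,0,0,0,0,0,0,1,0,0,0,0,0,0,1,0,0,0,0,0,0,1,0,0,0,0,0,0,1,0,0,0,0,0,0,1,0,0,0,0,0,0,1,0,0,0,0,0,0,1,0,0,0,0,0,0,1,0,0,0,0,0,0,1,0,0,0,0,0,0,0.66,0,0,0,0,0,0,0,0,0.8,0,0,0,0,0,0,0.8,0,0,0,0,0,0,0.8,0,0,0,0,0,0,0.8,0,0,0,0,0,0,0.3,0,0,0,0,0,0,0,0],
)

```text
time_s: 19.9
ee_pos: [0.5071, 0.1033, 0.2187]
tcp_rot: [-2.109, -2.327, 0.002]
wrist_force: [-0.7, -0.8, 1.0]
width: 0.0
gripper_force: 0.0
```

```bash
python3 st.py
python3 - <<'E'
from m import *
p=np.argwhere(mask("top","r"));print("top red",p.min(0),p.max(0))
for n in ims:
    d=(np.abs(ims[n].astype(int)-cv2.imread(f"pics/{n}0.png")).sum(2)>60)
    if n=="side": d=d[:,250:330]; print([(r,tuple((250+np.where(d[r])[0][[0,-1]]).tolist())) for r in range(150,240,3) if d[r].any()])
E
```

```text
19.9 stand xyz TCP [0.125  0.001  0.2187] tip [0.125  0.001  0.1997] 
R in stand
 [[ 1.    -0.001 -0.   ]
 [-0.001 -1.     0.002]
 [-0.    -0.002 -1.   ]] F [-0.7  -0.79  0.96] 1.6266241619715643e-05 [0.2  0.25 0.03 1.35 0.   1.67]
top red [204 250] [218 307]
[(150, (274, 308)), (153, (275, 308)), (156, (274, 308)), (159, (274, 308)), (162, (275, 307)), (165, (276, 306)), (168, (274, 307)), (171, (273, 307)), (174, (273, 308)), (177, (273, 309)), (180, (273, 309)), (183, (274, 316)), (186, (275, 317)), (189, (264, 317)), (192, (265, 315)), (195, (268, 312)), (198, (270, 309)), (201, (273, 306)), (204, (276, 303)), (207, (283, 295)), (210, (283, 295)), (213, (284, 295)), (216, (284, 295)), (219, (283, 291)), (222, (284, 287))]
```

The fingertips sit at column 289, centred on the cradle at 288.6, with the tip near row 221 just above the cork. Now the arc down.

>>> servo_tool(
  increments=[0,0,0,0,0,0.2,0,0,0,0,0,0,0.2,0,0,0,0,0,0,0.2,0,0,0,0,0,0,0.12,0],
)

```text
time_s: 20.4
ee_pos: [0.5077, 0.1034, 0.2011]
tcp_rot: [-2.109, -2.328, 0.001]
wrist_force: [0.2, -0.2, 0.1]
width: -0.0
gripper_force: 0.0
```

>>> servo_tool(
  increments=[0,0,0,0.24,0,0.25,0,0,0,0,0.24,0,0.25,0,0,0,0,0.24,0,0.25,0],
)

```text
time_s: 20.7
ee_pos: [0.506, 0.1216, 0.1825]
tcp_rot: [2.109, 2.328, -0.0]
wrist_force: [0.1, -4.6, 2.3]
width: -0.0002
gripper_force: 2.3
```

Contact shows a normal push on the slope. I'll continue.

>>> servo_tool(
  increments=[0,0,0,0.23,0,0.33,0,0,0,0,0.23,0,0.33,0,0,0,0,0.23,0,0.33,0,0,0,0,0.18,0,0.36,0,0,0,0,0.18,0,0.36,0,0,0,0,0.18,0,0.36,0],
)

```text
time_s: 21.3
ee_pos: [0.5031, 0.1529, 0.1307]
tcp_rot: [-2.109, -2.328, -0.002]
wrist_force: [1.2, -0.9, 4.7]
width: -0.0
gripper_force: 2.3
```

>>> servo_tool(
  increments=[0,0,0,0.13,0,0.38,0,0,0,0,0.13,0,0.38,0,0,0,0,0.13,0,0.38,0],
)

```text
time_s: 21.6
ee_pos: [0.5022, 0.1625, 0.1021]
tcp_rot: [2.109, 2.328, 0.001]
wrist_force: [1.3, -1.5, 3.2]
width: -0.0003
gripper_force: 2.2
```

>>> servo_tool(
  increments=[0,0,0,0.07,0,0.38,0,0,0,0,0.07,0,0.38,0],
)

```text
time_s: 21.8
ee_pos: [0.5018, 0.1659, 0.083]
tcp_rot: [-2.109, -2.328, -0.002]
wrist_force: [0.6, 3.4, 4.3]
width: -0.0001
gripper_force: 2.4
```

>>> servo_tool(
  increments=[0,0,0,0.02,0,0.12,0,0,0,0,0.02,0,0.12,0,0,0,0,0,0,0.1,0],
)

```text
time_s: 22.1
ee_pos: [0.5015, 0.1663, 0.075]
tcp_rot: [-2.109, -2.328, -0.0]
wrist_force: [-1.8, 2.8, 3.5]
width: 0.0001
gripper_force: 2.0
```

>>> servo_tool(
  increments=[0,0,0,0,0,0.08,0,0,0,0,0,0,0.08,0],
)

```text
time_s: 22.3
ee_pos: [0.5016, 0.1661, 0.0711]
tcp_rot: [-2.11, -2.328, -0.0]
wrist_force: [-0.4, 1.9, 4.7]
width: 0.0003
gripper_force: 2.0
```

>>> servo_tool(
  increments=[0,0,0,0,0,0.08,0,0,0,0,0,0,0.08,0],
)

```text
time_s: 22.5
ee_pos: [0.5022, 0.1663, 0.0699]
tcp_rot: [2.109, 2.327, 0.004]
wrist_force: [-26.3, -5.0, 78.7]
width: -0.0002
gripper_force: 39.7
```

>>> servo_tool(
  increments=[0,0,0,0,0,0.06,0,0,0,0,0,0,0.04,0],
)

```text
time_s: 22.7
ee_pos: [0.5025, 0.1663, 0.0695]
tcp_rot: [2.108, 2.326, 0.006]
wrist_force: [-35.7, -8.4, 104.7]
width: -0.0002
gripper_force: 52.2
```

The stop is reached, rigid at 79–105 N. I'll back off straight up.

>>> servo_tool(
  increments=[0,0,0,0,0,-0.2,0,0,0,0,0,0,-0.3,0,0,0,0,0,0,-0.8,0,0,0,0,0,0,-1,0,0,0,0,0,0,-1,0,0,0,0,0,0,-1,0,0,0,0,0,0,-1,0,0,0,0,0,0,-1,0,0,0,0,0,0,-1,0,0,0,0,0,0,-1,0,0,0,0,0,0,0,0],
)

```text
time_s: 23.8
ee_pos: [0.5027, 0.1662, 0.2748]
tcp_rot: [2.108, 2.326, 0.005]
wrist_force: [0.5, 0.7, -0.3]
width: 0.0003
gripper_force: 0.0
```

```bash
python3 st.py
python3 - <<'E'
from m import *
p=np.argwhere(mask("side","r"));print("side red",p.min(0),p.max(0))
im=ims["side"];h=cv2.cvtColor(im,cv2.COLOR_BGR2HSV)
m=(h[...,0]>5)&(h[...,0]<16)&(h[...,1]>130); m[:205]=0;m[320:]=0;m[:,:250]=0;m[:,318:]=0
q=np.argwhere(m);print("wood",q.min(0),q.max(0),np.median(q,0))
for th in(0,.05,.1):
    c,s=np.cos(th),np.sin(th); f=lambda a,b,y:S(a*c-b*s,y,.07+a*s+b*c)
    print(th,"front top edge, back top of lips",proj("side",[f(.226,.019,.055),f(.226,.019,-.055),f(.226,.041,0),f(.174,.041,0),f(.226,.005,0)]).round(1).tolist())
for t in("glue_bottle","spool_clamp","chisel","mug","jar"):
    d=arm.look_for("side",t); print(t,d[0]["position"] if d else None)
E
```

```text
23.8 stand xyz TCP [ 0.188  -0.0009  0.2748] tip [ 0.188  -0.0009  0.2558] 
R in stand
 [[ 1.    -0.001  0.   ]
 [-0.001 -1.    -0.004]
 [ 0.     0.004 -1.   ]] F [ 0.51  0.66 -0.25] 0.00026447807290846937 [ 0.32  0.27  0.2   1.49 -0.    1.79]
side red [199 279] [215 286]
wood [273 266] [297 310] [288.  287.5]
0 front top edge, back top of lips [[292.2, 311.7], [292.5, 265.8], [285.6, 289.0], [270.8, 288.2], [296.5, 288.6]]
0.05 front top edge, back top of lips [[288.4, 311.9], [288.7, 265.8], [281.5, 289.1], [267.5, 288.2], [293.0, 288.7]]
0.1 front top edge, back top of lips [[284.5, 312.1], [284.7, 265.7], [277.1, 289.2], [264.2, 288.2], [289.3, 288.8]]
glue_bottle [248.1, 237.0]
spool_clamp [307.7, 233.0]
chisel [265.3, 324.8]
mug [179.5, 340.2]
jar [166.7, 265.1]
```

The cradle spans rows 273–297, which matches angle 0. The pad is still at row 199, so the pawl is free, and the bottle, clamp, chisel and mug are where they were. Handing in.

```bash
python3 -c "
from station import arm
print(arm.close_job())"
```

```text
the job is handed in; nothing more can be done
None
```

The pawl was pressed to its end stop and is still free, and the neck rest's arm lies fully down on its stop. The job was handed in at about 24 s; the last cradle push peaked at 105 N read at the wrist (limit 120 N).

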